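Select the cross-marked filter in the H-gate

TASK

On the microscope's filter selector, push the knobbed lever with the fingers out of its parking slot, along the cross channel and fully home into the slot marked with the plus-shaped cross. Only push it, without pulling it up; do not put it into any of the other three marked slots on the way, and let go at the end. Leave the bottle, the objective and the slide box standing where they are.

Things in the scene. Friction and masses are not known exactly. Their poses are not given: they have to be found in the camera images.
- unit: Filter selector of a fluorescence microscope: white box 230 x 230 x 60 mm high with an aluminium cover, fixed to the bench. Origin: centre of its underside. At yaw 0 its x axis points away from the robot ('far'; -x is 'near'), y to the robot's left, z up.
- gate (a point): Centre of the gate, at cover height, axes as the unit's. Slots are 20 mm wide. A cross channel runs along y between lever positions y = -70 and +70 mm. At each end of it one outer slot runs far to x = +50 mm and one near to x = -50 mm (four in all). The solid cover between the slots blocks the lever; it has up to 4 mm of sideways play.
- park (a point): End of the parking slot, at cover height: unit x = -50 mm, y = 0. This fifth, unmarked slot runs from the middle of the cross channel to the near side only; opposite it the channel's far side is a plain wall that stops the lever. The lever starts in this slot, 25 to 49 mm from the channel's centre line.
- knob (a point): Centre of the lever's upright black cylindrical knob, 36 mm diameter, 36 mm high, this centre 140 mm above the bench, 80 mm above the cover, on an upright steel stem of 12 mm diameter. The lever stays upright and slides level along the unit's x and y in the gate; it cannot tilt. Sliding friction is about 2 N; it stays where it is left.
- cross (a joint): Lever position along the unit's y axis (m): -0.07 at the right-hand outer slots, 0 at the parking slot, +0.07 at the left-hand outer slots; hard stops at both ends.
- depth (a joint): Lever position along the unit's x axis (m): 0 in the cross channel, +0.05 fully home at the end of a far slot, -0.05 at the end of a near slot; hard stops at both ends.
- lift (a joint): How far the knob and stem have been pulled up (m): 0 as they stand, up to 0.03. Pulling up takes about 12 N and does not free the lever from the gate; it is not part of the job.
- mark_cross: Raised black mark on the cover: a plus-shaped cross (two bars 32 x 9 mm), 3 mm high, fixed. Origin: centre of its underside, 60 mm above the bench. It lies beyond the end of one outer slot, at unit x = +85 or -85, y = +70 or -70 mm; which one varies. With the lever fully home there the knob's centre is 35 mm from it horizontally.
- mark_disc: Raised black mark on the cover: a round disc (32 mm across), 3 mm high, fixed. Origin: centre of its underside, 60 mm above the bench. It lies beyond the end of one outer slot, at unit x = +85 or -85, y = +70 or -70 mm; which one varies. With the lever fully home there the knob's centre is 35 mm from it horizontally.
- mark_bar: Raised black mark on the cover: a single straight bar (32 x 9 mm, lying along the unit's y), 3 mm high, fixed. Origin: centre of its underside, 60 mm above the bench. It lies beyond the end of one outer slot, at unit x = +85 or -85, y = +70 or -70 mm; which one varies. With the lever fully home there the knob's centre is 35 mm from it horizontally.
- mark_corner: Raised black mark on the cover: an L-shaped corner (two arms 32 x 9 mm), 3 mm high, fixed. Origin: centre of its underside, 60 mm above the bench. It lies beyond the end of one outer slot, at unit x = +85 or -85, y = +70 or -70 mm; which one varies. With the lever fully home there the knob's centre is 35 mm from it horizontally.
- oil_bottle: Bystander: loose amber bottle, 32 mm diameter, 75 mm high, standing on the bench left of the unit. Origin: centre of its underside.
- objective: Bystander: loose steel microscope objective, 28 mm diameter, 44 mm high, standing on the bench left of the unit. Origin: centre of its underside.
- slide_box: Bystander: loose grey slide box, 85 x 34 x 28 mm high, on the bench right of the unit. Origin: centre of its underside.

How it is judged:
By the outcome, as a careful person would: the job done as asked, in the order asked, and still so for the second after the job is handed in, with the robot touching nothing.
It also fails if it takes over 56 s, if anything falls off the work surface, if the arm or the gripper's body presses on something with over 40 N, if the wrist force passes 120 N, or if a joint passes its speed limit or range.

ROBOT

A 7-joint arm with a two-finger parallel gripper is mounted at the origin on the work surface. World frame = base frame: x ahead of the robot, y to its left, z up, the work surface at z = 0. Lengths are in m, angles in rad, forces in N, time in s.
With the tool pointing down it reaches from about 0.425 to 0.925 m from the base axis. Payload 6.8 kg.
Tool frame: the origin (TCP) lies at the very end of the fingers, on their centre line; the grasp point (between the pads) lies 19 mm behind it (r.grip_depth is the distance from the TCP to the grasp point, in m); z points along the fingers, y is the direction in which the jaws open and shut (so a half turn about z gives the same grasp; the last joint's range is limited). The gripper opens to 85 mm and grips with 20 to 120 N. Pads are 22 mm wide; open, the fingers measure 114 mm over their backs; the gripper's body (76 mm by 85 mm) begins 54 mm behind the grasp point. The pads swing forward as they close: fully open they stand 13 mm farther back than shut.
Start: joints at [-1.329, 0.477, 0.022, 1.555, -0.011, 1.109, -0.083], TCP at [0.231, 0.634, 0.231] pointing down, gripper open.
Joint ranges: [-2.96, 2.96], [-0.34, 2.1], [-1.41, 1.46], [0.24, 2.44], [-1.37, 4.51], [0.17, 1.92], [-2.96, 2.96]. Speed limits (rad/s): [2.39, 2.39, 3.14, 3.14, 3.14, 3.14, 3.14].

INTERFACE

Orientations are given as a rotation vector (axis times angle).
In Python, from bench import r, grab_frame gives the robot as it stands. The module is installed in compiled form; this text tells all that it offers.
- The arm moves only by the tool play_rows, never from a script. Its argument "increments" is a list of rows, each a list of 7 numbers: the shift along the tool's x, y, z in mm, then the turn, a rotation vector about the tool's x, y, z in rad, then the closure in counts, from 0 (fully open) to 255 (shut). In form: [[tx, ty, tz, rx, ry, rz, claw], ...]. A call has 1 to 5 rows; each row shifts and turns the pose as measured when the row begins, along the tool's axes as they then stand; what a row does not reach is not made up. A row lasts 1/10 s, in which the tool goes at most 50 mm and 8.59 degrees, less where a joint would pass 70% of its speed; a pose out of reach is approached as far as the arm can. A call is refused whole if a number of a shift passes 50 or a number of a turn 0.15, either way. A call with a gripper value outside its range is refused whole. The fingers move at their own pace and stop on an object; "force" is the grip in N (left out, the last holds). Time passes only in rows, so rows that do not move let the fingers close. It gives the time, the measured TCP pose, the force and the opening at its end, in the units of the state.
- r.get_obs(): the state, without advancing time (a new reading comes with each control period).
- grab_frame(name): name is "scene" or "side" or "wrist"; returns a dict with "color" (384x512x3 uint8, blue, green, red), "depth" (384x512 float32, m along the optical axis (not along the pixel's ray), 0 where there is no reading), "K" (3x3 intrinsics, pixels), "T" (4x4, takes a point from camera to world coordinates). Camera axes: x right, y up, looking along -z (the intrinsics and any distortion apply to the point x, -y, -z); pixel columns grow to the right and rows downward; lengths in m; the calibration is good to about 2 mm. A picture is of the moment at which its call begins.
- r.hand_in(): hands the job in, once; it reports no verdict.
The state is a dict: "clock": time; "joints": joint angles; "qvel": joint speeds; "tau": joint torques, N m; "tcp_pos": TCP position; "orientation": TCP orientation; "contact_force": force on the tool from outside, world axes, zero at the start; "moment": the same for the moment, N m; "grip_width": finger opening in m.
Only numpy, scipy, OpenCV 4.12 (cv2) and the standard library are available. Lean on these libraries where they do the work, as an engineer would, in place of code of your own. Each camera call takes 0.05 s, during which the arm holds its last target.

## Working session

There is one attempt and no reset: what is moved stays moved. The work goes in short steps, Python scripts to look and compute and a tool call to move; the robot and the scene stay as the last step left them, time stands still between calls to the robot, and variables do not carry over. Pictures are saved under pics/ and viewed, and the job is handed in when it is done.

Besides the shell and the picture viewer there is one more tool, called after "Call:" as name(argument=value, ...) on one line, values as JSON. play_rows: Moves the arm, as the interface text tells. Its arguments: {"type":"object","properties":{"increments":{"type":"array","items":{"type":"array","items":{"type":"number"}}},"force":{"type":"number"}},"required":["increments"]}

```bash
mkdir -p pics; python3 - <<'E'
from bench import r, grab_frame
import cv2,numpy as np
o=r.get_obs(); print({k:np.round(v,3).tolist() for k,v in o.items()})
for n in("scene","side","wrist"):
    f=grab_frame(n); cv2.imwrite(f"pics/{n}0.png",f["color"]); np.savez(f"{n}0.npz",**f); print(n,f["K"].round(1).tolist(),f["T"].round(3).tolist())
E
```

```text
{'clock': 0.0, 'joints': [-1.329, 0.478, 0.022, 1.556, -0.011, 1.109, -0.083], 'qvel': [0.0, -0.0, -0.0, 0.001, 0.0, -0.001, 0.001], 'tau': [-0.0, -59.646, 1.608, -28.119, 0.012, 0.01, -0.0], 'tcp_pos': [0.231, 0.634, 0.23], 'orientation': [-0.547, -3.093, 0.003], 'contact_force': [0.531, -0.11, -0.58], 'moment': [0.045, 0.006, 0.015], 'grip_width': 0.085}
scene [[466.3, 0.0, 250.6], [0.0, 466.3, 192.0], [0.0, 0.0, 1.0]] [[0.631, -0.441, 0.639, 1.175], [0.776, 0.333, -0.536, -0.462], [0.023, 0.833, 0.552, 0.615], [0.0, 0.0, 0.0, 1.0]]
side [[394.5, 0.0, 255.6], [0.0, 394.5, 198.0], [0.0, 0.0, 1.0]] [[0.892, 0.314, -0.325, 0.335], [-0.451, 0.585, -0.674, -0.451], [-0.022, 0.748, 0.663, 0.601], [0.0, 0.0, 0.0, 1.0]]
wrist [[289.5, 0.0, 257.9], [0.0, 289.5, 189.1], [0.0, 0.0, 1.0]] [[0.343, -0.897, -0.278, 0.159], [0.94, 0.326, 0.104, 0.66], [-0.003, -0.297, 0.955, 0.372], [0.0, 0.0, 0.0, 1.0]]
```

View pics/scene0.png

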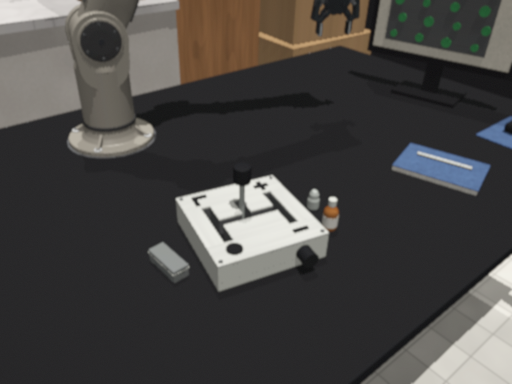

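View pics/side0.png

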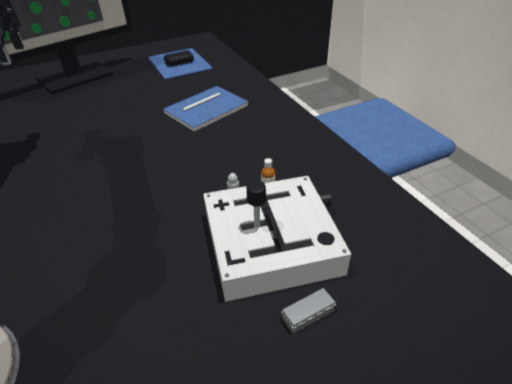

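```bash
python3 - <<'E'
import cv2,numpy as np
a=cv2.imread("pics/scene0.png")[150:290,160:350]; b=cv2.imread("pics/side0.png")[160:300,190:360]
cv2.imwrite("pics/c1.png",cv2.resize(a,None,fx=4,fy=4,interpolation=cv2.INTER_CUBIC)); cv2.imwrite("pics/c2.png",cv2.resize(b,None,fx=4,fy=4,interpolation=cv2.INTER_CUBIC))
E
```

```text
(no output)
```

View pics/c1.png

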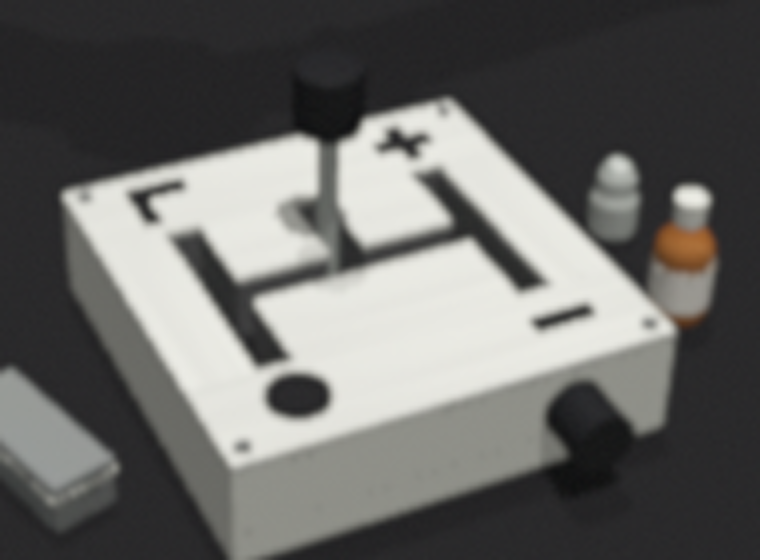

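View pics/c2.png

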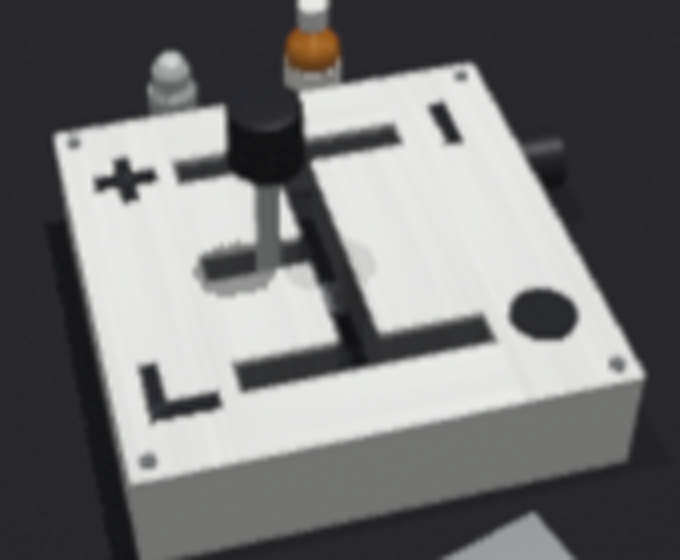

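View pics/wrist0.png

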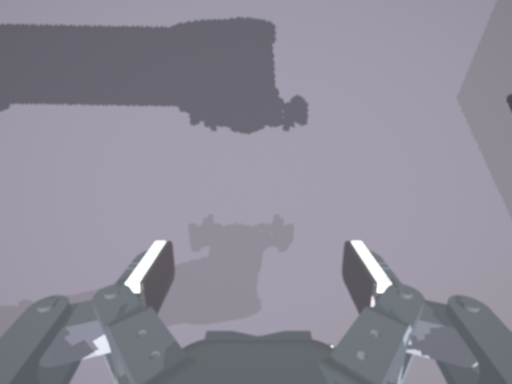

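```bash
cat > h.py <<'E'
import numpy as np
def ray(f,u,v):
    K,T=f["K"],f["T"]; d=np.array([(u-K[0,2])/K[0,0],-(v-K[1,2])/K[1,1],-1.]); return T[:3,3],T[:3,:3]@d
def onz(f,u,v,z):
    o,d=ray(f,u,v); return o+d*(z-o[2])/d[2]
def proj(f,p):
    K,T=f["K"],f["T"]; c=np.linalg.inv(T)@np.append(p,1); return K[0,0]*c[0]/-c[2]+K[0,2],K[1,1]*-c[1]/-c[2]+K[1,2]
E
python3 - <<'E'
import numpy as np
from h import *
S=dict(np.load("scene0.npz"));D=dict(np.load("side0.npz"))
U=[(-115,115),(-115,-115),(115,-115),(115,115),(-85,70),(85,-70),(85,70)]
s=[(450,97),(63,190),(233,468),(675,330),(403,142),(298,396),(562,318)]
d=[(55,133),(130,485),(643,375),(470,63),(126,180),(543,314),(445,123)]
U=np.array(U)/1000
for n,f,l,o in(("scene",S,s,(160,150)),("side",D,d,(190,160))):
    P=np.array([onz(f,(u+.5)/4-.5+o[0],(v+.5)/4-.5+o[1],.06 if i<4 else .063)[:2] for i,(u,v) in enumerate(l)])
    c=P.mean(0);m=U.mean(0);a=P-c;b=U-m
    th=np.arctan2((b[:,0]*a[:,1]-b[:,1]*a[:,0]).sum(),(b*a).sum()); R=np.array([[np.cos(th),-np.sin(th)],[np.sin(th),np.cos(th)]])
    t=c-R@m; print(n,t,np.degrees(th),(P-(U@R.T+t)).round(4).tolist())
    k=(330,95) if n=="scene" else (265,137)
    u,v=(k[0]+.5)/4-.5+o[0],(k[1]+.5)/4-.5+o[1]
    kp=onz(f,u,v,.14)[:2]; print("knob",kp,"unit",R.T@(kp-t), "dep",f["depth"][int(v),int(u)])
    pc=[ray(f,u,v)[0]+ray(f,u,v)[1]*f["depth"][int(v),int(u)]]; print(pc)
E
```

```text
scene [0.59345323 0.02111539] -13.335779038967402 [[-0.0037, 0.0031], [-0.0026, 0.0013], [0.0015, 0.0003], [-0.0006, 0.0005], [0.0013, -0.0016], [0.0024, -0.0013], [0.0018, -0.0023]]
knob [0.564154   0.02663419] unit [-0.02978213 -0.00138809] dep 0.89123
[array([0.57976256, 0.01413891, 0.15213251])]
side [0.59484196 0.0246577 ] -13.257206142626913 [[0.0009, 0.0024], [-0.0006, -0.0006], [0.0007, 0.0006], [0.0005, 0.0016], [-0.0004, -0.0017], [-0.0004, -0.0011], [-0.0008, -0.0012]]
knob [0.56615416 0.02695055] unit [-0.02844908 -0.00434703] dep 0.68088317
[array([0.55881044, 0.01174775, 0.15465181])]
```

```bash
cat > go.py <<'E'
import numpy as np,sys
from scipy.spatial.transform import Rotation as Ro
from bench import r
th=np.radians(-13.3); t=np.array([.594,.023]); R=np.array([[np.cos(th),-np.sin(th)],[np.sin(th),np.cos(th)]])
o=r.get_obs(); p=np.array(o["tcp_pos"]); A=Ro.from_rotvec(o["orientation"]).as_matrix()
print("clk",o["clock"],"tcp",p.round(4),"unit",(R.T@(p[:2]-t)).round(4),"F unit",(R.T@np.array(o["contact_force"])[:2]).round(1),o["contact_force"][2].round(1),"w",round(float(o["grip_width"]),4))
B=np.array([[-R[0,0],R[0,1],0],[-R[1,0],R[1,1],0],[0,0,-1]])
print("rot err (tool)",Ro.from_matrix(A.T@B).as_rotvec().round(4))
if len(sys.argv)>3:
    g=np.append(R@np.array([float(sys.argv[1]),float(sys.argv[2])])+t,float(sys.argv[3]))
    print("shift now",(A.T@(g-p)*1000).round(1),"aligned",(B.T@(g-p)*1000).round(1))
E
python3 go.py -.075 -.002 .23
```

```text
clk 0.15 tcp [0.2312 0.6337 0.2306] unit [-0.4936  0.5109] F unit [-0.1  0.4] 0.1 w 0.0856
rot err (tool) [-0.0014  0.     -0.1177]
shift now [-475.9 -460.2    1.2] aligned [-418.6 -512.9    0.6]
```

Call:
play_rows(increments=[[0,0,0,0,0,-0.118,255],[-30,-38,0,0,0,0,255],[-30,-38,0,0,0,0,255],[-30,-38,0,0,0,0,255],[-30,-38,0,0,0,0,255]])

```text
clock: 0.65
tcp_pos: [0.3099, 0.4594, 0.2273]
orientation: [-0.334, -3.12, 0.003]
contact_force: [1.1, 1.1, 0.3]
grip_width: 0.0124
```

Call:
play_rows(increments=[[-30,-38,0,0,0,0,255],[-30,-38,0,0,0,0,255],[-30,-38,0,0,0,0,255],[-30,-38,0,0,0,0,255],[-30,-38,0,0,0,0,255]])

```text
clock: 1.15
tcp_pos: [0.4177, 0.2336, 0.2268]
orientation: [-0.333, -3.12, 0.003]
contact_force: [1.0, 0.7, -0.1]
grip_width: -0.0
```

```bash
python3 go.py -.075 -.002 .23
```

```text
clk 1.15 tcp [0.4177 0.2336 0.2268] unit [-0.2201  0.1644] F unit [0.9 0.9] -0.1 w -0.0
rot err (tool) [-0.0021 -0.0041  0.0195]
shift now [-141.8 -169.2   -3.4] aligned [-145.1 -166.4   -3.2]
```

Call:
play_rows(increments=[[-32,-38,-1,0,0,0.02,255],[-32,-38,-1,0,0,0,255],[-32,-38,-1,0,0,0,255],[-28,-34,0,0,0,0,255],[0,0,0,0,0,0,255]])

```text
clock: 1.65
tcp_pos: [0.5064, 0.0508, 0.2302]
orientation: [-0.381, -3.117, 0.005]
contact_force: [-0.1, -0.3, -1.1]
grip_width: -0.0001
```

```bash
python3 go.py -.080 -.002 .13
```

```text
clk 1.65 tcp [0.5064 0.0508 0.2302] unit [-0.0917  0.0069] F unit [ 0.  -0.4] -1.1 w -0.0001
rot err (tool) [-0.0033 -0.0013 -0.0111]
shift now [-11.9  -8.5 100.2] aligned [-11.7  -8.9 100.2]
```

Call:
play_rows(increments=[[-8,-8,0,0,0,-0.01,255],[-3,-1,30,0,0,0,255],[0,0,40,0,0,0,255],[0,0,25,0,0,0,255],[0,0,5,0,0,0,255]])

```text
clock: 2.15
tcp_pos: [0.5163, 0.0393, 0.1286]
orientation: [0.369, 3.118, -0.001]
contact_force: [-0.2, 0.1, -0.0]
grip_width: 0.0003
```

```bash
python3 go.py -.080 -.002 .13; python3 - <<'E'
from bench import grab_frame
import cv2,numpy as np
a=grab_frame("scene")["color"][100:290,140:370]; b=grab_frame("side")["color"][100:290,160:390]
cv2.imwrite("pics/d1.png",cv2.resize(np.vstack([a,b]),None,fx=1.55,fy=1.55))
E
```

```text
clk 2.15 tcp [0.5163 0.0393 0.1286] unit [-0.0794 -0.002 ] F unit [-0.2  0. ] -0.0 w 0.0003
rot err (tool) [-0.0003  0.0019 -0.0038]
shift now [ 0.6 -0.  -1.4] aligned [ 0.6 -0.  -1.4]
```

View pics/d1.png

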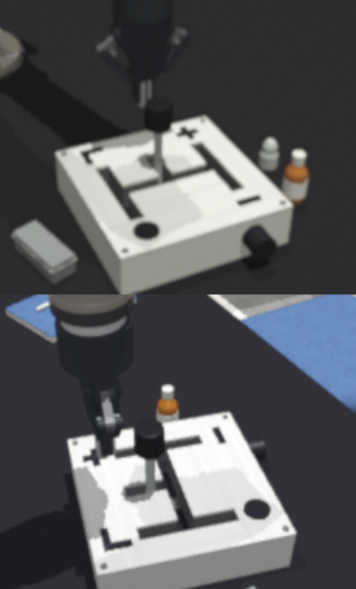

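Call:
play_rows(increments=[[-10,0,0,0,0,0,255],[-10,0,0,0,0,0,255],[-10,0,0,0,0,0,255],[-8,0,0,0,0,0,255],[-6,0,0,0,0,0,255]])

```text
clock: 2.75
tcp_pos: [0.5641, 0.0299, 0.1345]
orientation: [0.367, 3.114, 0.005]
contact_force: [-2.5, 0.5, -2.0]
grip_width: -0.0004
```

```bash
python3 go.py -.029 -.002 .13
```

```text
clk 2.75 tcp [0.5641 0.0299 0.1345] unit [-0.0307 -0.0001] F unit [-2.5 -0.1] -2.0 w -0.0004
rot err (tool) [ 0.0036  0.0055 -0.0022]
shift now [-1.6 -1.9  4.5] aligned [-1.7 -1.9  4.5]
```

Call:
play_rows(increments=[[-2,0,3,0,0,0,255],[-2,0,1,0,0,0,255],[-2,0,0,0,0,0,255]])

```text
clock: 3.05
tcp_pos: [0.5715, 0.0281, 0.1309]
orientation: [0.368, 3.113, 0.005]
contact_force: [-5.0, 1.2, 4.4]
grip_width: 0.0001
```

```bash
python3 go.py -.025 -.002 .13
```

```text
clk 3.05 tcp [0.5715 0.0281 0.1309] unit [-0.023  -0.0002] F unit [-5.2 -0. ] 4.4 w 0.0001
rot err (tool) [ 0.0039  0.0063 -0.0029]
shift now [ 2.  -1.8  0.9] aligned [ 2.  -1.8  0.9]
```

```bash
cat > pic.py <<'E'
import sys,cv2,numpy as np
from bench import grab_frame
n=sys.argv[1]
for c,(y,x) in(("scene",(145,160)),("side",(155,190))):
    f=grab_frame(c); np.savez(f"{c}_{n}.npz",**f)
    cv2.imwrite(f"pics/{c}_{n}.png",cv2.resize(f["color"][y:y+145,x:x+190],None,fx=4,fy=4,interpolation=cv2.INTER_CUBIC))
E
python3 pic.py 1; python3 go.py
```

```text
clk 3.15 tcp [0.5712 0.0282 0.1309] unit [-0.0234 -0.0002] F unit [-4.5 -1. ] 3.1 w 0.0
rot err (tool) [ 0.0038  0.0057 -0.0027]
```

View pics/scene_1.png

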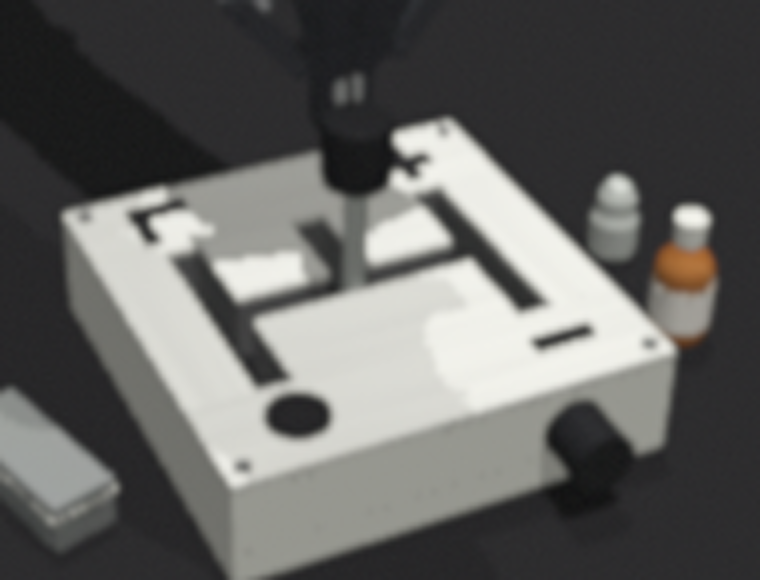

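View pics/side_1.png

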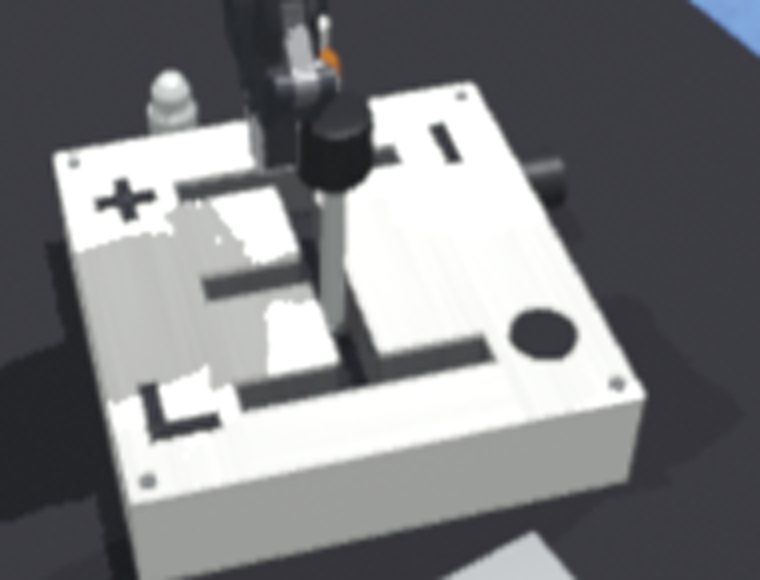

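```bash
cat > kn.py <<'E'
import sys,numpy as np
from h import *
n=sys.argv[1]; a=list(map(float,sys.argv[2:]))
th=np.radians(-13.3);R=np.array([[np.cos(th),-np.sin(th)],[np.sin(th),np.cos(th)]])
for c,(y,x),(u,v),t in(("scene",(145,160),a[:2],(.5935,.0211)),("side",(155,190),a[2:],(.5948,.0247))):
    f=dict(np.load(f"{c}_{n}.npz")); p=onz(f,(u+.5)/4-.5+x,(v+.5)/4-.5+y,.14)[:2]; print(c,R.T@(p-np.array(t)))
E
python3 kn.py 1 357 150 337 144
```

```text
scene [ 0.00443894 -0.00311592]
side [ 0.00495084 -0.00411817]
```

Call:
play_rows(increments=[[22,0,0,0,0,0,255],[0,-35,0,0,0,0,255],[0,-30,0,0,0,0,255],[-25,0,0,0,0,0,255],[-22,0,0,0,0,0,255]])

```text
clock: 3.65
tcp_pos: [0.5818, -0.0415, 0.1323]
orientation: [0.36, 3.106, 0.007]
contact_force: [0.4, 0.8, 0.2]
grip_width: 0.0002
```

```bash
python3 go.py .004 -.060 .13
```

```text
clk 3.65 tcp [ 0.5818 -0.0415  0.1323] unit [ 0.0029 -0.0656] F unit [0.2 0.9] 0.2 w 0.0002
rot err (tool) [0.0059 0.0138 0.0011]
shift now [-1.   5.6  2.4] aligned [-1.1  5.6  2.3]
```

Call:
play_rows(increments=[[-1,10,2,0.006,0.014,0,255],[0,15,0,0,0,0,255],[0,15,0,0,0,0,255],[0,12,0,0,0,0,255],[0,12,0,0,0,0,255]])

```text
clock: 4.15
tcp_pos: [0.6009, 0.0209, 0.1313]
orientation: [0.367, 3.114, -0.006]
contact_force: [0.8, -3.9, 0.9]
grip_width: -0.0002
```

```bash
python3 go.py .003 .0375 .13
```

```text
clk 4.15 tcp [0.6009 0.0209 0.1313] unit [ 0.0072 -0.0005] F unit [ 1.7 -3.6] 0.9 w -0.0002
rot err (tool) [-0.003   0.0059 -0.0027]
shift now [ 4.3 38.   1.1] aligned [ 4.2 38.   1.3]
```

Call:
play_rows(increments=[[2,12,1,0,0,0,255],[2,10,0,0,0,0,255],[0,8,0,0,0,0,255],[0,4,0,0,0,0,255]])

```text
clock: 4.55
tcp_pos: [0.6053, 0.0603, 0.1303]
orientation: [0.362, 3.114, -0.005]
contact_force: [0.3, -2.6, 0.8]
grip_width: -0.0002
```

```bash
python3 go.py .003 .0375 .13; python3 pic.py 2
```

```text
clk 4.55 tcp [0.6053 0.0603 0.1303] unit [0.0024 0.0389] F unit [ 0.9 -2.5] 0.8 w -0.0002
rot err (tool) [-0.0024  0.0072  0.0007]
shift now [-0.6 -1.4  0.3] aligned [-0.6 -1.4  0.3]
```

View pics/scene_2.png

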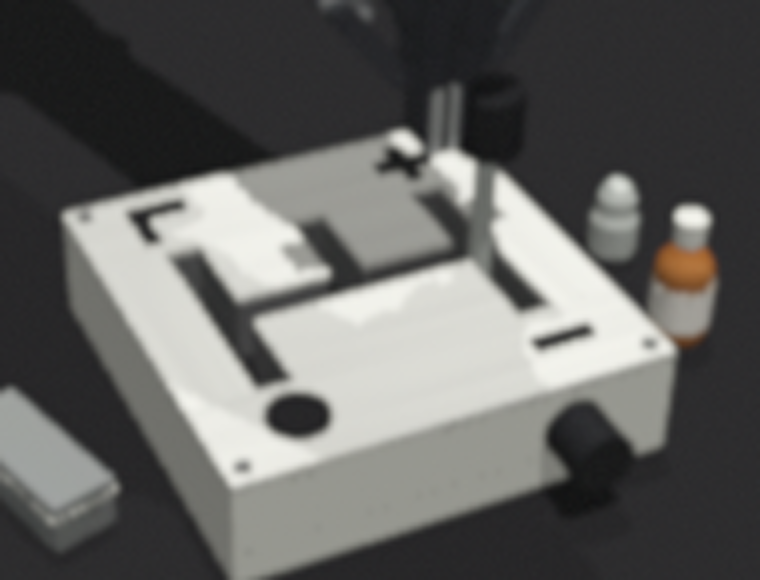

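View pics/side_2.png

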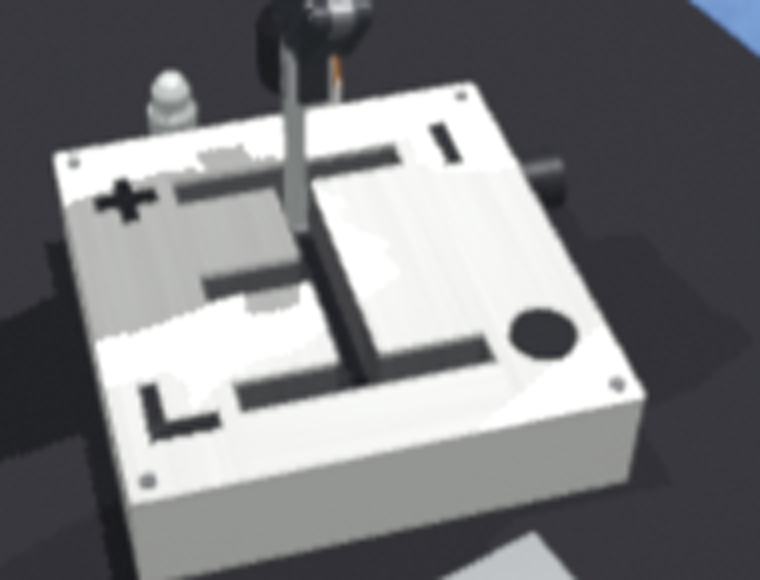

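```bash
python3 kn.py 2 494 120 285 40
```

```text
scene [0.00668108 0.07029477]
side [0.00138084 0.07750014]
```

Call:
play_rows(increments=[[0,2,0,0,0,0,255],[0,2,0,0,0,0,255]])

```text
clock: 4.85
tcp_pos: [0.6059, 0.0621, 0.1304]
orientation: [0.365, 3.114, -0.007]
contact_force: [-0.1, -4.9, 2.4]
grip_width: -0.0001
```

```bash
python3 go.py .003 .0375 .13
```

```text
clk 4.85 tcp [0.6059 0.0621 0.1304] unit [0.0026 0.0408] F unit [ 1.1 -4.8] 2.4 w -0.0001
rot err (tool) [-0.0038  0.0067 -0.0012]
shift now [-0.4 -3.3  0.4] aligned [-0.4 -3.3  0.4]
```

Call:
play_rows(increments=[[0,3,0,0,0,0,255],[0,4,0,0,0,0,255]])

```text
clock: 5.05
tcp_pos: [0.6069, 0.0647, 0.1307]
orientation: [0.372, 3.114, -0.013]
contact_force: [-3.1, -8.6, 4.8]
grip_width: -0.0001
```

Call:
play_rows(increments=[[0,-25,0,0,0,0,255],[-35,0,0,0,0,0,255],[-28,0,0,0,0,0,255],[0,30,0,0,0,0,255],[0,25,0,0,0,0,255]])

```text
clock: 5.55
tcp_pos: [0.6734, 0.0759, 0.1288]
orientation: [-0.385, -3.116, 0.012]
contact_force: [-0.2, 1.3, -0.1]
grip_width: 0.0001
```

```bash
python3 go.py .06 .071 .13; python3 pic.py 3
```

```text
clk 5.55 tcp [0.6734 0.0759 0.1288] unit [0.0651 0.0698] F unit [-0.5  1.2] -0.1 w 0.0001
rot err (tool) [-0.0076 -0.0012 -0.0136]
shift now [ 5.2  1.1 -1.2] aligned [ 5.1  1.2 -1.2]
```

View pics/scene_3.png

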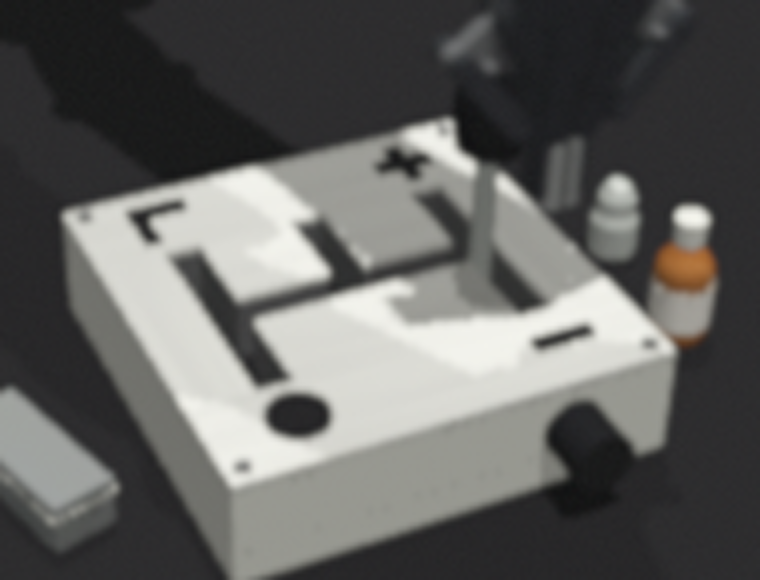

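View pics/side_3.png

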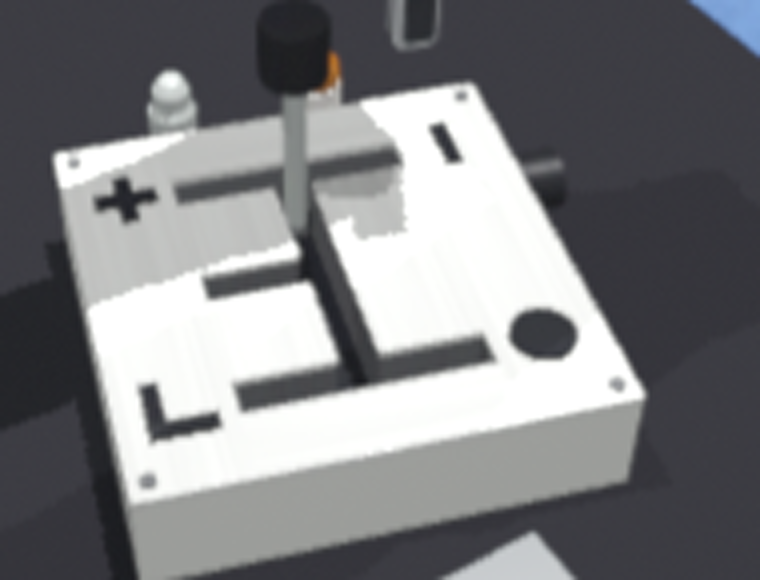

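```bash
python3 kn.py 3 491 119 293 49; python3 - <<'E'
import numpy as np
from h import *
f=dict(np.load("side_3.npz")); th=np.radians(-13.3);R=np.array([[np.cos(th),-np.sin(th)],[np.sin(th),np.cos(th)]]); t=np.array([.5948,.0247])
for c in [(0,.07),(-.05,.07),(.05,.07),(0,0),(0,.05)]:
  for z in(.06,.14):
    u,v=proj(f,np.append(R@np.array(c)+t,z)); print(c,z,round((u-190)*4),round((v-155)*4))
E
```

```text
scene [0.00526316 0.06940127]
side [0.00334483 0.06945914]
(0, 0.07) 0.06 287 172
(0, 0.07) 0.14 285 48
(-0.05, 0.07) 0.06 192 189
(-0.05, 0.07) 0.14 183 65
(0.05, 0.07) 0.06 379 155
(0.05, 0.07) 0.14 384 32
(0, 0) 0.06 322 265
(0, 0) 0.14 322 139
(0, 0.05) 0.06 296 197
(0, 0.05) 0.14 295 73
```

Call:
play_rows(increments=[[12,0,0,-0.007,0,-0.013,255],[12,0,0,0,0,0,255],[12,0,0,0,0,0,255],[10,0,0,0,0,0,255],[10,0,0,0,0,0,255]])

```text
clock: 6.15
tcp_pos: [0.6145, 0.0904, 0.1286]
orientation: [0.359, 3.12, 0.004]
contact_force: [2.8, 0.4, -1.6]
grip_width: -0.0
```

```bash
python3 go.py -.021 .0695 .13
```

```text
clk 6.15 tcp [0.6145 0.0904 0.1286] unit [0.0045 0.0703] F unit [2.6 1. ] -1.6 w -0.0
rot err (tool) [0.0024 0.0006 0.0033]
shift now [25.5 -0.7 -1.4] aligned [25.5 -0.8 -1.4]
```

Call:
play_rows(increments=[[9,0,0,0,0,0,255],[8,0,0,0,0,0,255],[6,0,0,0,0,0,255],[3,0,0,0,0,0,255],[3,0,0,0,0,0,255]])

```text
clock: 6.65
tcp_pos: [0.5842, 0.0969, 0.1294]
orientation: [0.359, 3.116, 0.005]
contact_force: [8.2, -1.5, -5.4]
grip_width: -0.0001
```

```bash
python3 go.py -.021 .0695 .13
```

```text
clk 6.65 tcp [0.5842 0.0969 0.1294] unit [-0.0265  0.0697] F unit [8.3 0.5] -5.4 w -0.0001
rot err (tool) [0.0036 0.0045 0.0027]
shift now [-5.5 -0.2 -0.5] aligned [-5.5 -0.2 -0.6]
```

Call:
play_rows(increments=[[4,0,1,0,0,0,255],[5,0,0,0,0,0,255]])

```text
clock: 6.85
tcp_pos: [0.5814, 0.0976, 0.1298]
orientation: [0.36, 3.103, 0.005]
contact_force: [14.0, -2.4, -8.6]
grip_width: -0.0004
```

```bash
python3 go.py -.021 .0695 .13
```

```text
clk 6.85 tcp [0.5814 0.0976 0.1298] unit [-0.0294  0.0697] F unit [14.2  0.9] -8.6 w -0.0004
rot err (tool) [0.0056 0.0175 0.0012]
shift now [-8.4 -0.2 -0. ] aligned [-8.4 -0.2 -0.2]
```

Call:
play_rows(increments=[[-15,0,0,0,0,0,255],[-20,0,0,0,0,0,255],[-10,0,-30,0,0,0,255],[0,0,-40,0,0,0,255],[0,0,0,0,0,0,255]])

```text
clock: 7.35
tcp_pos: [0.6231, 0.0855, 0.2012]
orientation: [0.363, 3.11, -0.0]
contact_force: [-0.0, -0.1, -0.5]
grip_width: -0.0
```

```bash
python3 go.py; python3 pic.py 4
```

```text
clk 7.35 tcp [0.6231 0.0855 0.2012] unit [0.0139 0.0675] F unit [-0.  -0.1] -0.5 w -0.0
rot err (tool) [0.0011 0.0103 0.    ]
```

View pics/scene_4.png

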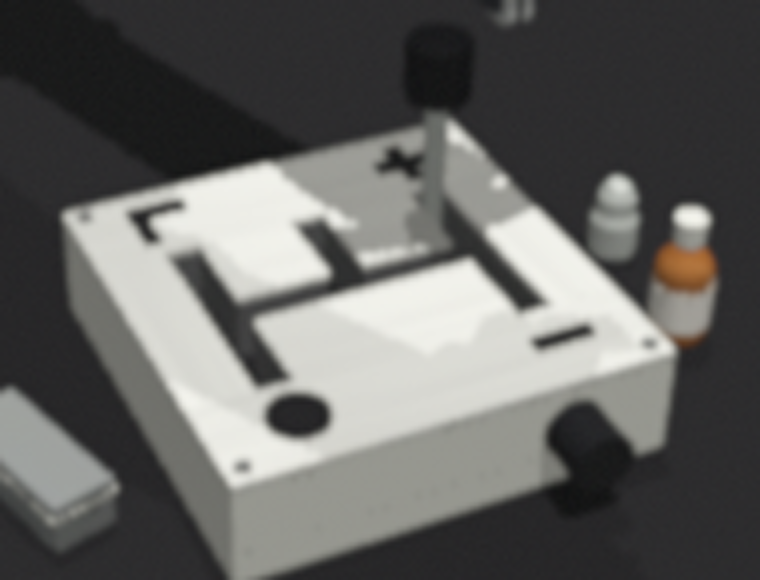

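View pics/side_4.png

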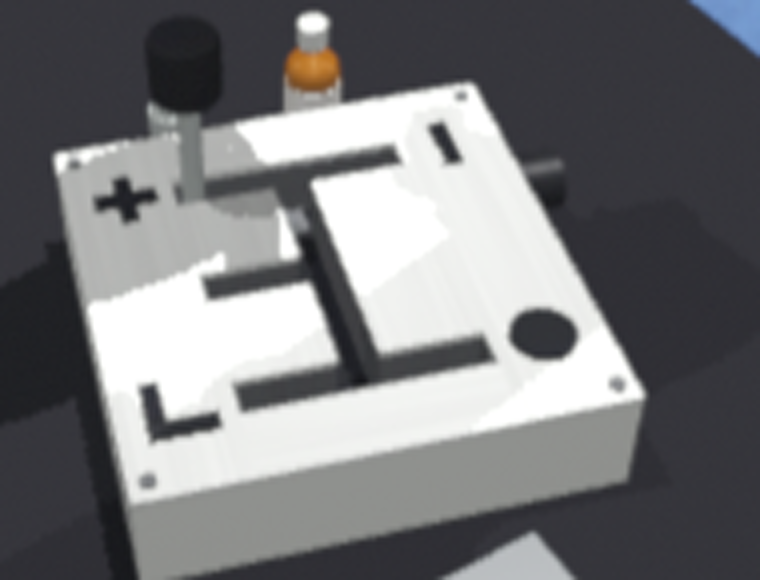

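```bash
python3 kn.py 4 439 68 184 64
```

```text
scene [-0.04949406  0.06935753]
side [-0.0499411   0.07165198]
```

Home at −50 mm within measurement error, the fingers are clear and the bystanders haven't moved.

```bash
python3 -c "
from bench import r
print(r.hand_in())"
```

```text
the job is handed in; nothing more can be done
None
```

The lever is fully home in the slot marked with the plus-shaped cross (near-left), and I handed the job in at about 7.5 s of the 56 s allowed.

**What I did:** with the fingers shut, I pushed the knob far out of the parking slot to the channel wall. I then pushed it left along the channel to its stop, and near into the cross slot until it met the end stop. It did not go into any of the other marked slots. I then backed off and raised the fingers.

**Final position:** the knob measured about (-49.5, 69.4) mm in the scene camera and (-49.9, 71.7) mm in the side camera. The target is (-50, 70) mm.

**Last checks:**
- **Contact:** contact force was about 0.5 N or less after backing off, with the fingers clear of the knob.
- **Bystanders:** the bottle, objective and slide box looked unmoved by eye in the last pictures; I did not measure them.
- **Forces:** the highest contact force I read was about 17 N, against the end stop. Up to about 9 N of that was vertical friction on the knob, below the 12 N needed to lift it, and the pictures show no lift.

**Disagreement:** the two cameras differed by about 2 to 4 mm on sideways position, so I used a separate fit for each.

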